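# Load a relay in the bench tester, release the catch and hold the test lever

## Task

Set the orange relay block upright into the open pocket of the bench tester, fully down on the pocket's floor, and let go of it. Then flip the yellow safety catch right over, away from the red-handled lever it guards; only then pull the lever all the way toward the tester's front to its stop. Finish while still holding the lever there with the gripper, as it springs back if let go, and leave the grey relay, the blue spool and the screwdriver where they are.

Things in the scene. Friction and masses are not known exactly. Their poses are not given: they have to be found in the camera images.
- relay_center (a point): Orange relay block, 58 mm long (its x) x 36 mm wide (its y) x 60 mm tall (its z), about 150 g, standing upright on the bench with its black band at the bottom; the point is its centre, 30 mm above its underside. Both ways round are alike (a half turn does not matter).
- tester: Bench tester fixed to the bench: low grey housing 180 mm (x) x 320 mm (y) x 60 mm tall with a blue front panel on its -x side, which faces the robot, turned by at most 0.3 rad. Origin: centre of its underside; x points to the rear, y to the left seen from the front, z up. On its top: pocket at right (-y), lever and catch at left (+y). Behind the pocket is a small aluminium contact jaw (34 mm wide, top 26 mm above the housing) that the lever drives forward against the relay.
- pocket (a point): Centre of the floor of the pocket sunk in the tester's top: inside 64 mm (x) x 42 mm (y), 24 mm deep with a 3 mm chamfered rim; floor 36 mm above the bench. At tester x -20, y -110 mm. Axes as the tester's; the relay's length goes along x and its top 36 mm stand out.
- lever (a joint): Lever angle, rad: 0 = leaning 0.45 rad to the rear (start), grows as the handle is pulled to the tester's front (-x), stop at 0.9 (leaning 0.45 rad forward). A spring returns it: about 3 N at the handle at the start, 9 N at the stop. The catch blocks it after about 0.1 rad while closed.
- lever_grip (a point): Middle of the free part of the lever's red handle, a level round bar 18 mm thick along the tester's y. The bar begins at a 12 mm thick steel shaft, 42 mm to the -y side of this point, and ends 39 mm to the +y side. The point turns about the lever pivot at a radius of 130 mm and starts about 192 mm above the bench.
- lever_pivot (a point): Fixed point on the lever's hinge axis (which runs along the tester's y), at tester x 0, y 37, z 75 mm, in the plane of the steel shaft.
- catch (a joint): Catch angle, rad: 0 = closed, leaning to -y across the front of the lever shaft; grows as it is flipped over to +y, upright at 0.51, stop at 1.3 (leaning over to the left, lever free). It turns stiffly (under 1 N at the tab) and stays where it is left.
- catch_tab (a point): Middle of the catch's yellow thumb tab, a level round bar 14 mm thick along the tester's x (free end 27 mm forward of this point; a 30 mm wide stop plate at its rear end). It turns about an axis along tester x through tester y 67, z 75 mm, radius 71 mm; closed it lies at about tester x -16, y 32, z 137 mm, fully over at y 117, z 125 mm. Push it over from its -y side.
- old_relay: Grey relay block of the same size as the orange one, standing upright on the bench; origin at the centre of its underside. Leave it alone.
- spool: Blue spool, 56 mm diameter, 44 mm tall, standing on the bench; origin at the centre of its underside. Leave it alone.
- screwdriver: Red-handled screwdriver, 170 mm long, lying on the bench to the left of the tester; origin under its middle, its length along its x. Leave it alone.

How it is judged:
By the outcome, as a careful person would: the job done as asked, in the order asked, and still so for the second after the job is handed in, while the arm keeps its last pose, push and grip.
It also fails if it takes over 69 s, if anything falls off the work surface, if the arm or the gripper's body presses on something with over 40 N, if the wrist force passes 120 N, or if a joint passes its speed limit or range.

## Robot

A 7-joint arm with a two-finger parallel gripper is mounted at the origin on the work surface. World frame = base frame: x ahead of the robot, y to its left, z up, the work surface at z = 0. Lengths are in m, angles in rad, forces in N, time in s.
With the tool pointing down it reaches from about 0.35 to 0.9 m from the base axis. Payload 8.1 kg.
Tool frame: the origin (TCP) lies at the very end of the fingers, on their centre line; the grasp point (between the pads) lies 19 mm behind it; x points along the fingers, z is the direction in which the jaws open and shut, and the axes are right-handed (so a half turn about x gives the same grasp; the last joint's range is limited). The gripper opens to 92 mm and grips with 3 to 60 N. Pads are 19 mm wide; open, the fingers measure 130 mm over their backs; the gripper's body (75 mm by 190 mm) begins 47 mm behind the grasp point.
Start: joints at [-1.278, 0.434, 0.025, 1.573, -0.012, 1.134, -0.075], TCP at [0.241, 0.577, 0.227] pointing down, gripper open.
Joint ranges: [-2.62, 2.62], [-0.44, 2.09], [-1.27, 1.32], [0.08, 2.57], [-1.32, 4.46], [0.12, 2], [-2.74, 2.74]. Speed limits (rad/s): [2.22, 2.22, 3.01, 3.01, 3.14, 3.14, 3.14].

## Interface

Orientations are given as a rotation vector (axis times angle).
In Python, from rig import sensors, optics, ctrl, finder gives the robot as it stands.
- The arm moves only by the shell command python3 -m handwheel 'ROWS' [FORCE]. ROWS is JSON, one flat list of numbers, 7 for each row, row after row: the shift along the tool's x, y, z in mm, then the turn, a rotation vector about the tool's x, y, z in degrees, then the closure, from -1 (fully open) to 1 (shut). In form: [dx, dy, dz, ax, ay, az, hand, dx, dy, dz, ax, ay, az, hand, ...]. A call has 1 to 10 rows; each row is the pose to reach, as a shift and turn from the pose commanded when the call began, along the tool's axes at that moment; what a row does not reach only later rows make up. A row lasts 1/10 s, in which the tool goes at most 50 mm and 8.59 degrees, less where a joint would pass 70% of its speed; a pose out of reach is approached as far as the arm can. A call with a gripper value outside its range is refused whole. The fingers move at their own pace and stop on an object; FORCE is the grip in N (left out, the last holds). Time passes only in rows, so rows that repeat a pose let the fingers close. It gives the time, the measured TCP pose, the force and the opening at its end, in the units of the state.
- sensors.get_state(): the state, without advancing time (a new reading comes with each control period).
- optics.camera(name): name is "scene" or "top"; returns the picture (384x512x3 uint8, red, green, blue); there is no depth.
- optics.camera_info(name): a dict with "vfov" (degrees; the focal length in pixels is half the picture's height over the tangent of half this angle, whatever the lens; pixels are square), "cx", "cy" (the principal point, pixels), "D" ([k1, k2, p1, p2, k3] as OpenCV has them; the pictures are not rectified), "R" (3x3) and "t" (3): a world point X has camera coordinates R X + t. Camera axes: x right, y down, z forward; pixel columns grow to the right and rows downward; lengths in m; the calibration is good to about 2 mm. A picture is of the moment at which its call begins. camera_info takes no time and is no camera call.
- ctrl.close_job(): hands the job in, once; it reports no verdict.
Trained networks look in the newest picture that a camera, given by its name, has taken for a name from the list of things; names that differ only in an ending like _2 or _b are one class to them, and where a whole thing is asked for, a point or a joint stands for the part that bears it (a point fixed in the world has none). Each returns a list of dicts, best first, with "p" (0 to 1); they miss things now and then, are a little off and sometimes report something else, mostly with a low value. They report only what shows in the picture. A call takes as long as a camera call.
- finder.boxes_of(label, camera): "box" ([left, top, right, bottom] as shares, 0 to 1, of the picture: columns of its width, rows of its height, round what is visible of it).
- finder.trace(label, camera): "mask" (384x512 bool, what is visible of it) and "box" ([left, top, right, bottom] as shares, 0 to 1, of the picture: columns of its width, rows of its height, round what is visible of it).
- finder.place_of(label, camera): "position" ([column, row] as shares, 0 to 1, of the picture: columns of its width, rows of its height: a listed point, or the origin of a listed thing).
The state is a dict: "time_s": time; "joints": joint angles; "joint_vel": joint speeds; "joint_efforts": joint torques, N m; "tcp_pos": TCP position; "ee_rot": TCP orientation; "ft_force": force on the tool from outside, world axes, zero at the start; "ft_torque": the same for the moment, N m; "grip_width": finger opening in m.
Only numpy, scipy, OpenCV 4.12 (cv2) and the standard library are available. Lean on these libraries where they do the work, as an engineer would, in place of code of your own. Each camera call takes 0.05 s, during which the arm holds its last target.

## Working session

There is one attempt and no reset: what is moved stays moved. The work goes in short steps, Python scripts to look and compute and a shell command to move; the robot and the scene stay as the last step left them, time stands still between calls to the robot, and variables do not carry over. Pictures are saved under pics/ and viewed, and the job is handed in when it is done.

```bash
ls; mkdir -p pics
python3 - <<'E'
from rig import sensors, optics, ctrl, finder
import cv2
print(sensors.get_state())
for n in ("scene","top"):
    im=optics.camera(n); cv2.imwrite(f"pics/{n}0.png",im[:,:,::-1]); print(n,optics.camera_info(n))
    for l in ("relay_center","tester","pocket","lever_grip","catch_tab","old_relay","spool","screwdriver","lever_pivot"):
        r=finder.place_of(l,n)
        print(l,[( [round(d['position'][0]*512,1),round(d['position'][1]*384,1)],round(d['p'],2)) for d in r[:3]])
E
```

```text
pics
{'time_s': 0.0, 'joints': array([-1.277609  ,  0.43519466,  0.02495965,  1.57412824, -0.01160667,
        1.13400832, -0.07511715]), 'joint_vel': array([-4.85320714e-05,  1.34813192e-03, -1.95104111e-03, -5.21265977e-04,
       -4.69732006e-04, -2.77231031e-03,  2.70644758e-04]), 'joint_efforts': array([ 7.83546857e-04, -6.67857957e+01,  9.85439681e-01, -3.14463401e+01,
       -6.04819693e-02,  4.26864345e-02,  1.39133017e-04]), 'tcp_pos': array([0.24079907, 0.57617246, 0.22595037]), 'ee_rot': array([-0.91382855,  1.37214283,  0.91219731]), 'ft_force': array([-0.19860278, -0.60070553,  0.9176336 ]), 'ft_torque': array([-0.03261517,  0.03871486, -0.03135709]), 'grip_width': 0.09187416468037828}
scene {'vfov': 47.44926190663863, 'cx': 257.57295218331865, 'cy': 197.57316952823655, 'D': array([0.00338259, 0.        , 0.        , 0.        , 0.        ]), 'R': array([[-0.69844074,  0.71563389,  0.00697633],
       [ 0.41869661,  0.41650422, -0.80698041],
       [-0.58040819, -0.56070703, -0.590537  ]]), 't': array([ 0.35942577, -0.13635736,  1.7864832 ])}
relay_center [([219.7, 181.0
[... 383 characters left out ...]
8958218, 'D': array([-0.19802093,  0.        ,  0.        ,  0.        ,  0.        ]), 'R': array([[ 0.01773984, -0.99980032,  0.00919832],
       [-0.99430209, -0.01860795, -0.10496241],
       [ 0.10511261, -0.0072839 , -0.99443365]]), 't': array([-0.01360741,  0.54756957,  1.41396132])}
relay_center [([344.0, 226.5], 0.59), ([238.4, 195.1], 0.39)]
tester [([237.2, 192.6], 0.73)]
pocket [([275.4, 187.2], 0.78), ([368.3, 181.2], 0.43)]
lever_grip [([202.2, 171.7], 0.83), ([239.0, 195.6], 0.29)]
catch_tab [([229.3, 198.2], 0.67)]
old_relay [([365.6, 181.3], 0.85)]
spool [([386.5, 229.3], 0.72), ([124.2, 224.3], 0.61)]
screwdriver [([126.6, 223.2], 0.86)]
lever_pivot [([224.3, 195.1], 0.93)]
```

View pics/scene0.png

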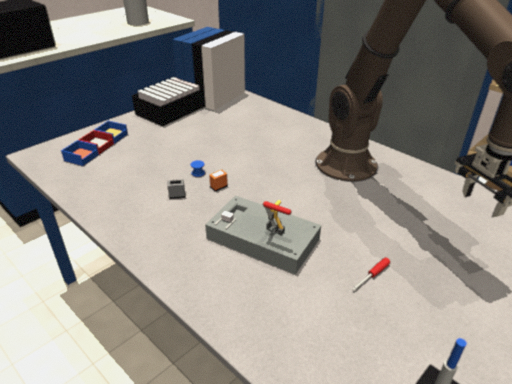

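View pics/top0.png

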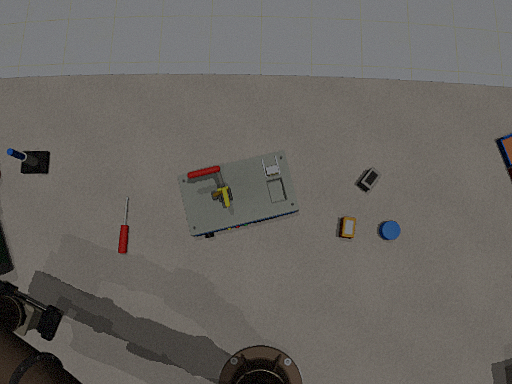

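The top view shows the orange relay at about (347,227), spool (390,230), grey relay (369,180), pocket (276,190), red handle (204,172), yellow tab (226,197), and the screwdriver (124,225). Next I'll measure them.

```bash
cat > h.py <<'E'
import numpy as np, cv2
from rig import sensors, optics, ctrl, finder
def cam(n):
    i=optics.camera_info(n); f=192/np.tan(np.radians(i['vfov']/2))
    K=np.array([[f,0,i['cx']],[0,f,i['cy']],[0,0,1.]]); return K,np.array(i['D'],float),np.array(i['R']),np.array(i['t'])
def proj(n,X):
    K,D,R,t=cam(n); return cv2.projectPoints(np.asarray(X,float).reshape(-1,1,3),cv2.Rodrigues(R)[0],t,K,D)[0].reshape(-1,2)
def back(n,uv,z):
    K,D,R,t=cam(n); p=cv2.undistortPoints(np.asarray(uv,float).reshape(-1,1,2),K,D).reshape(-1,2)
    d=np.c_[p,np.ones(len(p))]@R; c=-R.T@t; s=(z-c[2])/d[:,2]; return c+d*s[:,None]
def tri(uv1,uv2):
    A=[];b=[]
    for n,uv in(("scene",uv1),("top",uv2)):
        K,D,R,t=cam(n);x,y=cv2.undistortPoints(np.array([[uv]],float),K,D).ravel()
        A+= [R[0]-x*R[2],R[1]-y*R[2]]; b+=[x*t[2]-t[0],y*t[2]-t[1]]
    A=np.array(A);b=np.array(b);X=np.linalg.lstsq(A,b,rcond=None)[0];return X,A@X-b
E
python3 - <<'E'
from h import *
im=cv2.imread('pics/top0.png')
def crop(im,x0,y0,x1,y1,s,f): cv2.imwrite(f,cv2.resize(im[y0:y1,x0:x1],None,fx=s,fy=s,interpolation=cv2.INTER_CUBIC))
crop(im,170,140,310,245,5,'pics/t_tester.png'); crop(im,325,160,410,245,7,'pics/t_rel.png')
crop(cv2.imread('pics/scene0.png'),155,150,330,275,4,'pics/s_c.png')
for z in(0,):
  print('spool',back('top',[[390,230]],.044)); print('old',back('top',[[369,180]],.06))
print('lever_pivot',tri((274.8,225.6),(224.3,195.1)))
print('lever_grip',tri((279.1,210.3),(202.2,171.7)))
print('catch',tri((275.9,203.9),(229.3,198.2)))
print('pocket',back('top',[[275.4,187.2]],.036),back('scene',[[235.2,214.9]],.036))
print('tester',back('top',[[237.2,192.6]],0),back('scene',[[263.4,240.2]],0))
print('relay',back('top',[[344,226.5]],.03),back('scene',[[219.7,181]],.03))
print('pivot',back('top',[[224.3,195.1]],.075),back('scene',[[274.8,225.6]],.075))
print('screw',back('top',[[124.5,225]],.01))
E
```

```text
spool [[ 0.46702228 -0.3731471   0.044     ]]
old [[ 0.6112558  -0.30717625  0.06      ]]
lever_pivot (array([0.55662078, 0.11289994, 0.0702165 ]), array([-0.00162937, -0.00010115, -0.00126654,  0.00102837]))
lever_grip (array([0.60341262, 0.16552122, 0.18521553]), array([-0.0030854 , -0.00018531, -0.00240855,  0.0019342 ]))
catch (array([0.53924903, 0.09579799, 0.13654399]), array([-0.00387589, -0.00025701, -0.00301858,  0.00244196]))
pocket [[ 0.58774148 -0.03485483  0.036     ]] [[ 0.57662545 -0.04395978  0.036     ]]
tester [[0.57408693 0.07840269 0.        ]] [[5.72015351e-01 8.22724093e-02 1.11022302e-16]]
relay [[ 0.47619522 -0.23850615  0.03      ]] [[ 0.47292458 -0.23816153  0.03      ]]
pivot [[0.55712484 0.1113021  0.075     ]] [[0.55991815 0.11793172 0.075     ]]
screw [[0.4689642  0.41493126 0.01      ]]
```

Run:
```python
from h import *
for n in("top","scene"):
    for l in ("tester","relay_center","catch","lever"):
        r=finder.trace(l,n)
        for d in r[:2]: print(n,l,round(d['p'],2),d['mask'].sum(),np.round(np.array(d['box'])*[512,384,512,384]))
        if r and l in("tester","relay_center"): np.save(f'm_{n}_{l}.npy',r[0]['mask'])
```

```text
top tester 0.59 7092 [179. 151. 297. 238.]
top relay_center 0.73 296 [339. 217. 357. 237.]
top catch 0.6 170 [213. 183. 229. 209.]
top lever 0.65 338 [185. 166. 225. 187.]
scene tester 0.88 5422 [203. 198. 319. 276.]
scene relay_center 0.81 307 [211. 168. 230. 189.]
scene lever 0.49 293 [263. 201. 292. 228.]
```

View pics/t_tester.png

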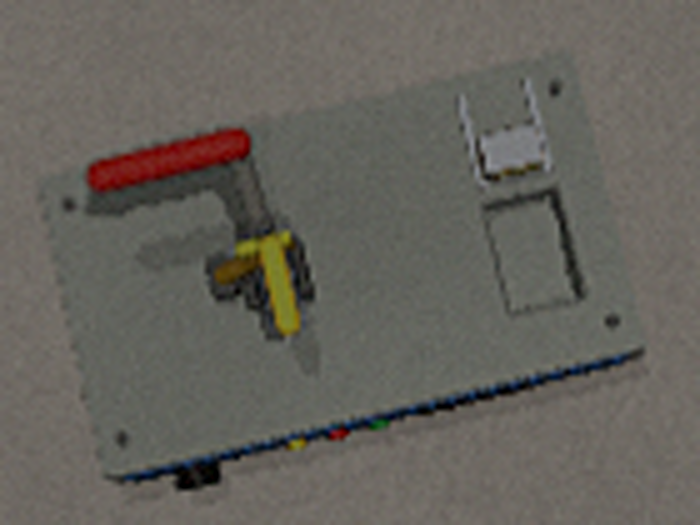

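View pics/t_rel.png

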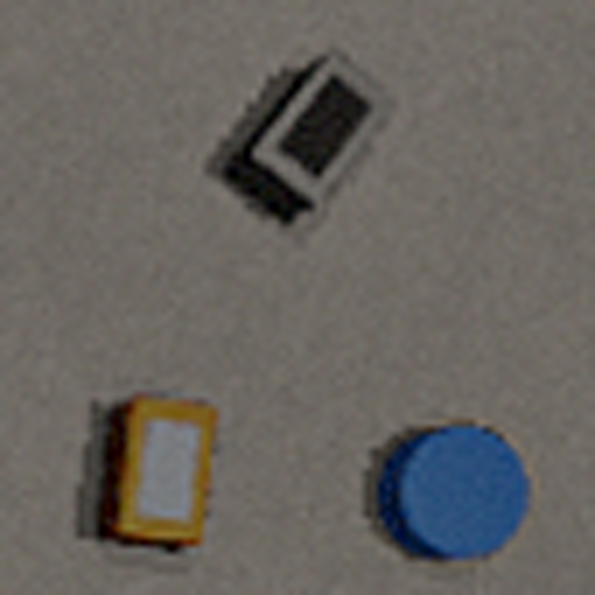

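View pics/s_c.png

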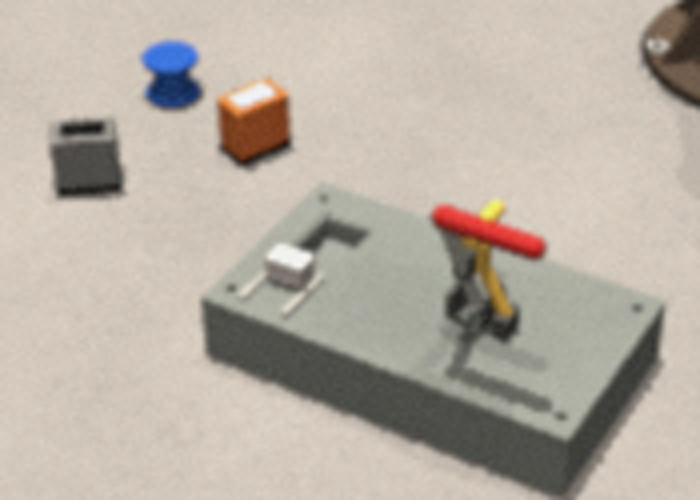

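```bash
cat > fit.py <<'E'
from h import *
from scipy.optimize import least_squares
c=lambda P,s,o:(np.array(P,float)+.5)/s-.5+np.array(o)
def T(p,L):
    x,y,a=p;L=np.array(L,float);R=np.array([[np.cos(a),-np.sin(a)],[np.sin(a),np.cos(a)]])
    return np.c_[L[:,:2]@R.T+[x,y],L[:,2]]
def fit(obs,p0):
    f=lambda p:np.concatenate([(proj(n,T(p,L))-uv).ravel() for n,L,uv in obs])
    r=least_squares(f,p0,loss='soft_l1'); return r.x,np.round(f(r.x),1)
if __name__=="__main__":
    F=[(.09,.16,.06),(.09,-.16,.06),(-.09,-.16,.06),(-.09,.16,.06)]
    ot=('top',F,c([(43,180),(570,55),(643,350),(112,478)],5,(170,140)))
    osc=('scene',F+[(.09,-.16,0),(.09,.16,0)],c([(567,435),(205,300),(325,185),(663,305),(207,355),(565,492)],4,(155,150)))
    for o in([ot],[osc],[ot,osc]):print('tester',fit(o,[.57,.08,.2]))
    pk=[(.012,-.089,.06),(.012,-.131,.06),(-.052,-.131,.06),(-.052,-.089,.06)]
    print('pocket',fit([('top',pk,c([(487,207),(555,190),(585,295),(512,313)],5,(170,140)))],[.57,.08,.2]))
    # handle middle, catch tab
    q=[(.029,.018,.06),(.029,-.018,.06),(-.029,-.018,.06),(-.029,.018,.06)]
    rt=('top',q,c([(133,398),(217,402),(203,545),(118,540)],7,(325,160)))
    print('relay',fit([rt],[.476,-.238,0]))
    p=fit([rt],[.476,-.238,0])[0]
    print((proj('scene',T(p,q+[(a,b,0) for a,b,_ in q]))-[155,150]+.5)*4-.5)
    t=fit([ot,osc],[.57,.08,.2])[0]
    g=(130*np.sin(.45)/1e3,.037+.042,.075+.13*np.cos(.45))
    L=[g,(g[0],g[1]-.042,g[2]),(g[0],g[1]+.039,g[2]),(-.016,.032,.137),(-.043,.032,.137),(-.02,-.11,.036)]
    print('world',T(t,L)); print((proj('top',T(t,L))-[170,140]+.5)*5-.5); print((proj('scene',T(t,L))-[155,150]+.5)*4-.5)
E
python3 fit.py
```

```text
tester (array([0.56721526, 0.0733044 , 0.25553709]), array([-0.9, -0.2,  0.8, -0.7,  1.3,  0.2, -1.1,  0.7]))
tester (array([0.566948  , 0.07563579, 0.25956654]), array([ 0.6,  1. , -0.8, -0.8, -0.7, -1. ,  1. , -1.3, -0.1, -0.2, -0.1,
        1.5]))
tester (array([0.56683578, 0.07471148, 0.25759194]), array([-1.4,  0.1,  0.2, -0.7,  0.8,  0.2, -1.5,  0.9,  0.3,  0.9, -0.9,
       -1. , -0.7, -1.1,  0.8, -1.4, -0.2, -0.5, -0.4,  1.4]))
pocket (array([0.56723755, 0.07379884, 0.26704712]), array([-0.3, -0.1,  0.2, -0.2, -0.2,  0.1,  0.2,  0.1]))
relay (array([ 0.47360669, -0.24663427, -0.08274603]), array([-0.3, -0.2, -0. ,  0.5,  0.3,  0.1,  0.1, -0.4]))
[[238.42695173 114.75643907]
 [215.16288319  98.22783234]
 [265.5156574   76.33931644]
 [289.014452    92.25740428]
 [241.76115596 168.55609382]
 [218.95442162 151.6700663 ]
 [268.17285798 129.25994459]
 [291.20293349 145.53499596]]
world [[ 0.60139019  0.1655101   0.19205812]
 [ 0.61208981  0.12489584  0.19205812]
 [ 0.59145484  0.20322334  0.19205812]
 [ 0.5432116   0.10157964  0.137     ]
 [ 0.51710243  0.09470132  0.137     ]
 [ 0.57551845 -0.03675426  0.036     ]]
[[156.80705871 165.86584487]
 [234.51564081 147.00815322]
 [ 84.82060729 183.41895127]
 [282.46539784 289.95835079]
 [293.88555102 338.04581013]
 [531.92567465 258.7571705 ]]
[[495.78204368 233.50927412]
 [443.49486209 215.53835512]
 [545.61160675 250.63559931]
 [482.13923965 221.72176615]
 [498.35416975 203.47283205]
 [329.22822941 264.31670949]]
```

```bash
cat > pl.py <<'E'
from h import *
from scipy.spatial.transform import Rotation as Ro
def plan(pos,yaw=None,zdir=None,Rt=None):
    s=sensors.get_state();R=Ro.from_rotvec(s['ee_rot']).as_matrix();p=s['tcp_pos']
    if Rt is None:
        if yaw is not None: # tool x down, tool z = (cos yaw, sin yaw)
            z=np.array([np.cos(yaw),np.sin(yaw),0]);x=np.array([0,0,-1.]);Rt=np.c_[x,np.cross(z,x),z]
        else: Rt=R
    d=R.T@(np.array(pos)-p)*1e3; w=np.degrees(Ro.from_matrix(R.T@Rt).as_rotvec())
    print('row',np.round(d,1),np.round(w,2),'| now',np.round(p,4),'R cols\n',np.round(R,3)); return d,w
E
python3 - <<'E'
from pl import *
a=-.083
for yaw in(a+np.pi/2,a-np.pi/2): plan((.42,.15,.25),yaw); plan((.4736,-.2466,.25),yaw)
E
```

```text
row [ -23.3 -329.7 -324.7] [-17.92  -0.     0.  ] | now [0.241  0.5767 0.2267] R cols
 [[-0.    -0.923  0.386]
 [-0.     0.386  0.923]
 [-1.    -0.    -0.   ]]
row [ -23.3 -532.1 -669.9] [-17.92  -0.     0.  ] | now [0.241  0.5767 0.2267] R cols
 [[-0.    -0.923  0.386]
 [-0.     0.386  0.923]
 [-1.    -0.    -0.   ]]
row [ -23.3 -329.7 -324.7] [162.08   0.     0.  ] | now [0.241  0.5767 0.2267] R cols
 [[-0.    -0.923  0.386]
 [-0.     0.386  0.923]
 [-1.    -0.    -0.   ]]
row [ -23.3 -532.1 -669.9] [162.08   0.     0.  ] | now [0.241  0.5767 0.2267] R cols
 [[-0.    -0.923  0.386]
 [-0.     0.386  0.923]
 [-1.    -0.    -0.   ]]
```

```bash
python3 -m handwheel '[-23,-330,-325,-18,0,0,-0.6, -23,-330,-325,-18,0,0,-0.6, -23,-330,-325,-18,0,0,-0.6, -23,-330,-325,-18,0,0,-0.6, -23,-330,-325,-18,0,0,-0.6, -23,-330,-325,-18,0,0,-0.6, -23,-330,-325,-18,0,0,-0.6, -23,-330,-325,-18,0,0,-0.6, -23,-330,-325,-18,0,0,-0.6, -23,-330,-325,-18,0,0,-0.6]'
python3 - <<'E'
from pl import *
plan((.4736,-.2466,.16),-.083+np.pi/2);print(sensors.get_state()['joints'])
E
```

```text
time_s: 2.4
tcp_pos: [0.4219, 0.1442, 0.2504]
ee_rot: [-1.145, 1.249, 1.142]
ft_force: [-0.4, 0.6, 0.1]
grip_width: 0.0736
row [  90.8  -85.9 -384.6] [-0.32 -0.04  0.1 ] | now [0.4219 0.1442 0.2504] R cols
 [[ 0.002 -0.996  0.088]
 [-0.001  0.088  0.996]
 [-1.    -0.002 -0.001]]
[-0.61932386  0.1123495   0.18797536  1.9623874  -0.02227342  1.06779133
  1.06043499]
```

```bash
python3 -m handwheel '[0,-86,-385,0,0,0,-0.6, 0,-86,-385,0,0,0,-0.6, 0,-86,-385,0,0,0,-0.6, 0,-86,-385,0,0,0,-0.6, 0,-86,-385,0,0,0,-0.6, 0,-86,-385,0,0,0,-0.6, 0,-86,-385,0,0,0,-0.6, 90,-86,-385,0,0,0,-0.6, 90,-86,-385,0,0,0,-0.6, 90,-86,-385,0,0,0,-0.6]'
python3 - <<'E'
from pl import *
import cv2
for n in('top','scene'):
    im=optics.camera(n)[:,:,::-1]; cv2.imwrite(f'pics/{n}1.png',im)
    c=im[190:270,320:420] if n=='top' else im[100:220,150:290]
    cv2.imwrite(f'pics/{n}1c.png',cv2.resize(c,None,fx=5,fy=5,interpolation=cv2.INTER_CUBIC))
plan((.4736,-.2466,.16),-.083+np.pi/2);print(sensors.get_state()['joints'])
E
```

```text
time_s: 3.4
tcp_pos: [0.471, -0.2428, 0.1549]
ee_rot: [-1.142, 1.254, 1.152]
ft_force: [-1.2, 0.9, -0.6]
grip_width: 0.0734
row [-0.7 -0.2 -5.5] [ 0.    0.02 -0.13] | now [ 0.4738 -0.2411  0.1593] R cols
 [[-0.002 -0.997  0.083]
 [ 0.001  0.083  0.997]
 [-1.     0.002  0.   ]]
[ 0.01326629  0.37324878  0.47295635  1.91267562 -0.21193477  0.90671451
  2.0779964 ]
```

View pics/scene1c.png

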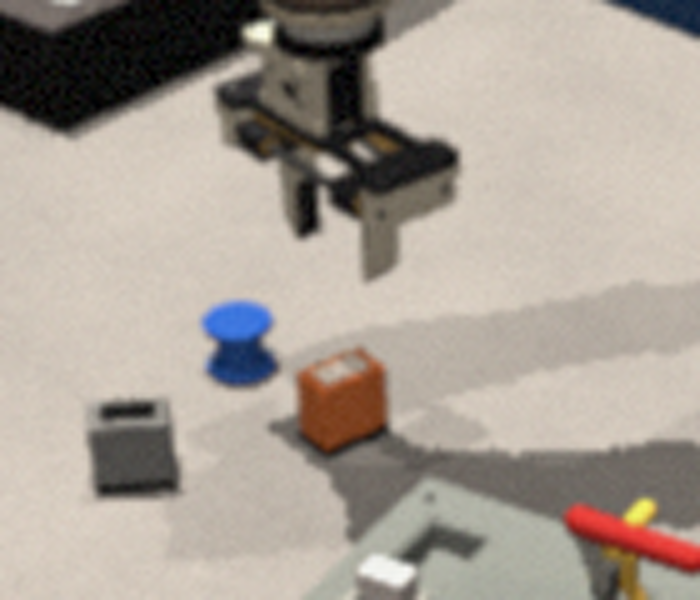

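View pics/top1c.png

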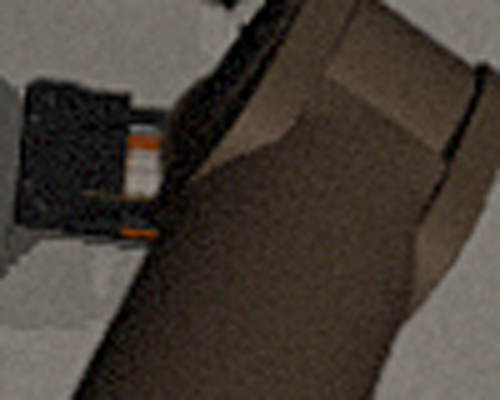

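The relay sits between the open fingers in both views (scene crop around (340,400), fingers above at (300,215) and (380,260)). Descending and gripping.

```bash
python3 -m handwheel '[40,0,-5,0,0,0,-0.6, 80,0,-5,0,0,0,-0.6, 110,0,-5,0,0,0,-0.6, 132,0,-5,0,0,0,-0.6, 132,0,-5,0,0,0,-0.6, 132,0,-5,0,0,0,-0.6]'
python3 -m handwheel '[0,0,0,0,0,0,0.6, 0,0,0,0,0,0,0.6, 0,0,0,0,0,0,0.6, 0,0,0,0,0,0,0.6, 0,0,0,0,0,0,0.6, 0,0,0,0,0,0,0.6]' 25
python3 - <<'E'
from pl import *
plan((.4736,-.2466,.027),-.083+np.pi/2)
E
```

```text
time_s: 4.1
tcp_pos: [0.4755, -0.2457, 0.0296]
ee_rot: [-1.151, 1.245, 1.148]
ft_force: [0.1, -0.3, 0.9]
grip_width: 0.0735
time_s: 4.7
tcp_pos: [0.4742, -0.2462, 0.0279]
ee_rot: [-1.149, 1.247, 1.148]
ft_force: [0.3, -0.1, 2.8]
grip_width: 0.0362
row [ 0.9  0.5 -0.4] [ 0.07 -0.    0.02] | now [ 0.4742 -0.2462  0.0279] R cols
 [[ 0.    -0.997  0.082]
 [-0.     0.082  0.997]
 [-1.    -0.    -0.   ]]
```

```bash
python3 -m handwheel '[-45,0,0,0,0,0,0.6, -90,0,0,0,0,0,0.6, -122,0,0,0,0,0,0.6, -122,0,0,0,0,0,0.6, -122,0,0,0,0,0,0.6]'
python3 - <<'E'
from pl import *
print(sensors.get_state()['grip_width']);plan((.5765,-.0373,.15),.262+np.pi/2)
E
```

```text
time_s: 5.2
tcp_pos: [0.4741, -0.2459, 0.1498]
ee_rot: [-1.149, 1.246, 1.148]
ft_force: [-0.1, 0.3, -2.4]
grip_width: 0.0357
0.035672217123087296
row [-1.000e-01 -8.510e+01  2.163e+02] [-19.68   0.     0.05] | now [ 0.4741 -0.2459  0.1498] R cols
 [[ 0.001 -0.997  0.081]
 [ 0.     0.081  0.997]
 [-1.    -0.001  0.   ]]
```

```bash
python3 -m handwheel '[0,-30,60,-6,0,0,0.6, 0,-55,120,-12,0,0,0.6, 0,-75,180,-18,0,0,0.6, 0,-85,216,-19.7,0,0,0.6, 0,-85,216,-19.7,0,0,0.6, 0,-85,216,-19.7,0,0,0.6, 0,-85,216,-19.7,0,0,0.6, 0,-85,216,-19.7,0,0,0.6, 35,-85,216,-19.7,0,0,0.6, 35,-85,216,-19.7,0,0,0.6]'
python3 -m handwheel '[0,0,0,0,0,0,0.6,0,0,0,0,0,0,0.6]'
python3 - <<'E'
from pl import *
import cv2
for n in('top','scene'):
    im=optics.camera(n)[:,:,::-1]; cv2.imwrite(f'pics/{n}2.png',im)
    c=im[140:240,210:330] if n=='top' else im[130:270,185:325]
    cv2.imwrite(f'pics/{n}2c.png',cv2.resize(c,None,fx=5,fy=5,interpolation=cv2.INTER_CUBIC))
plan((.5765,-.0373,.115),.262+np.pi/2)
E
```

```text
time_s: 6.2
tcp_pos: [0.5731, -0.0393, 0.1114]
ee_rot: [-1.394, 1.08, 1.403]
ft_force: [-1.9, -0.5, -3.0]
grip_width: 0.0363
time_s: 6.4
tcp_pos: [0.5767, -0.0387, 0.1158]
ee_rot: [-1.399, 1.074, 1.398]
ft_force: [-0.8, -0.6, -1.3]
grip_width: 0.036
row [0.9 0.3 1. ] [-0.03 -0.02  0.1 ] | now [ 0.5771 -0.0382  0.1159] R cols
 [[ 0.002 -0.966 -0.259]
 [ 0.    -0.259  0.966]
 [-1.    -0.002 -0.   ]]
```

View pics/scene2c.png

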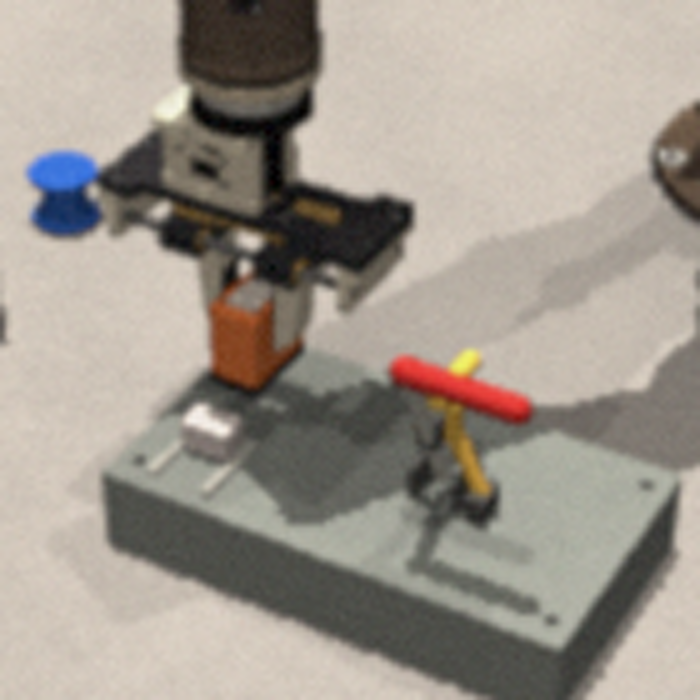

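View pics/top2c.png

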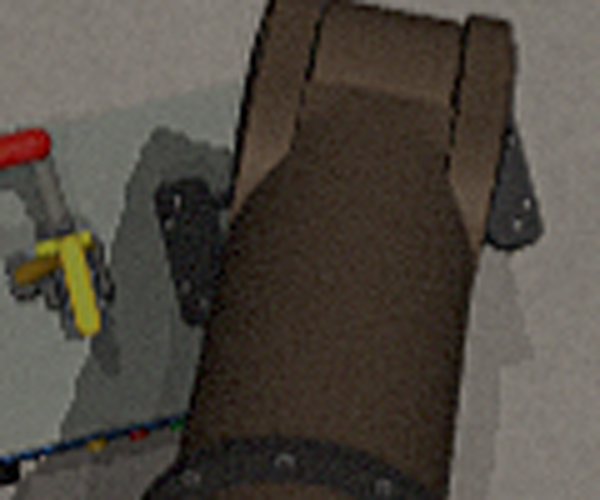

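Run:
```python
from fit import *
q=[(.029,.018,0),(.029,-.018,0),(-.029,-.018,0),(-.029,.018,0)]
p=(.5771,-.0382,.262)
for z in(.088,.148): print(z,(proj('scene',T(p,np.array(q)+[0,0,z]))-[185,130]+.5)*5-.5)
t=(.567,.0743,.262)
print('jaw top y±17 edge z.086', (proj('scene',T(t,[(.06,-.093,.086),(.06,-.127,.086)]))-[185,130]+.5)*5-.5)
# holes/corners check
print((proj('scene',T(t,[(.09,.16,.06),(.09,-.16,.06),(-.09,.16,.06)]))-[185,130]+.5)*5-.5)
```

```text
0.088 [[256.92290013 400.20811746]
 [209.2773879  383.18789573]
 [256.46933175 337.1546652 ]
 [303.21746891 353.23733313]]
0.148 [[254.78013225 323.90052204]
 [205.92602071 307.22344513]
 [254.3979001  262.23713974]
 [302.30952584 277.97349434]]
jaw top y±17 edge z.086 [[214.92487386 445.95420254]
 [169.17563422 429.02320335]]
[[560.83506897 647.63777142]
 [101.06495966 470.77856684]
 [682.09174601 473.48098838]]
```

Run:
```python
from fit import *
def ov(f,n,o,w,h,s,items,out):
    im=cv2.imread(f)[o[1]:o[1]+h,o[0]:o[0]+w]; im=cv2.resize(im,None,fx=s,fy=s,interpolation=cv2.INTER_CUBIC)
    if n=='top': im=cv2.convertScaleAbs(im,alpha=1.6)
    for P,col in items:
        uv=((proj(n,P)-o+.5)*s-.5)
        cv2.polylines(im,[np.round(uv*8).astype(int)],True,col,1,cv2.LINE_AA,3)
    cv2.imwrite(out,im)
q=np.array([(.029,.018,0),(.029,-.018,0),(-.029,-.018,0),(-.029,.018,0)])
p=(.5771,-.0382,.262); t=(.567,.0743,.262); r0=(.4736,-.2466,-.083)
F=np.array([(.09,.16,.06),(.09,-.16,.06),(-.09,-.16,.06),(-.09,.16,.06)])
pk=np.array([(.012,-.089,.06),(.012,-.131,.06),(-.052,-.131,.06),(-.052,-.089,.06)])
pk2=np.array([(.015,-.086,.06),(.015,-.134,.06),(-.055,-.134,.06),(-.055,-.086,.06)])
C=(0,255,255);G=(0,255,0)
ov('pics/scene2.png','scene',(200,170),110,110,7,[(T(p,q+[0,0,.088]),C),(T(p,q+[0,0,.148]),C),(T(t,F),G)],'pics/o1.png')
ov('pics/scene0.png','scene',(200,165),125,110,6,[(T(r0,q),C),(T(r0,q+[0,0,.06]),C),(T(t,F),G),(T(t,pk),G),(T(t,F*[1,1,0]),G)],'pics/o2.png')
ov('pics/top0.png','top',(170,140),195,105,4,[(T(r0,q),C),(T(r0,q+[0,0,.06]),C),(T(t,F),G),(T(t,pk),G),(T(t,pk2),C)],'pics/o3.png')
```

```text
(no output)
```

View pics/o1.png

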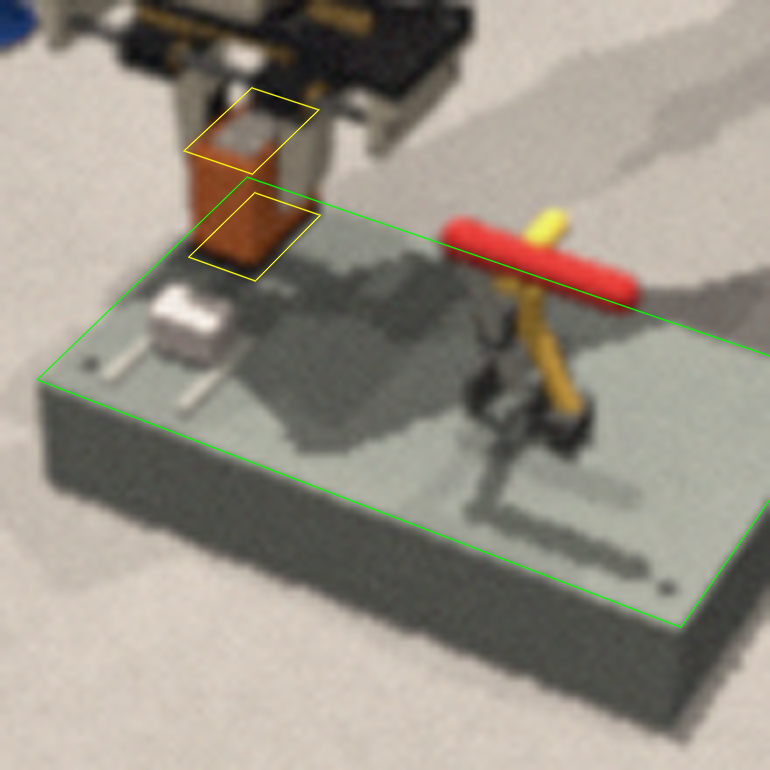

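View pics/o2.png

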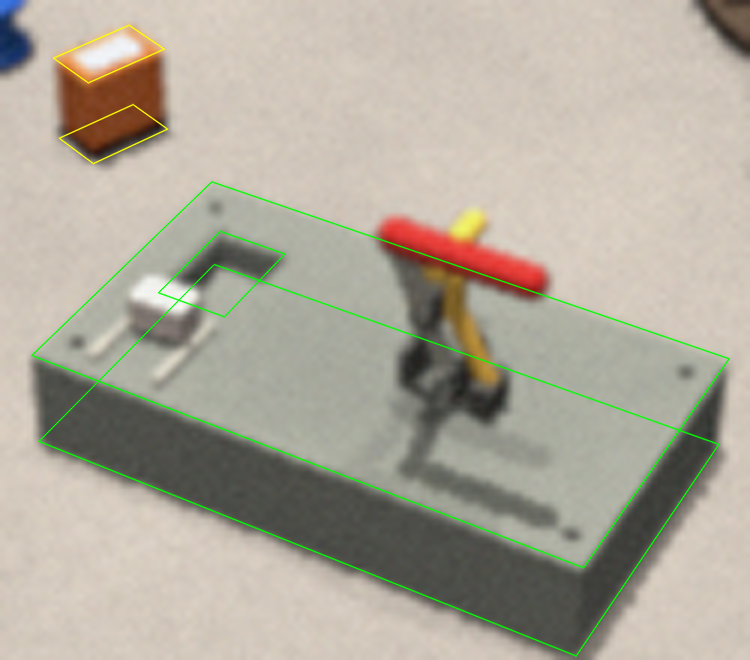

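View pics/o3.png

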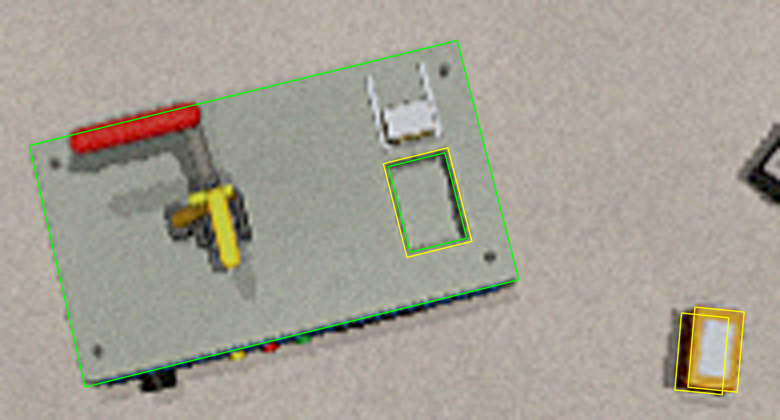

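Run:
```python
from fit import *
im=cv2.imread('pics/scene2.png')
o=(215,175);s=16
c=cv2.resize(im[175:220,215:260],None,fx=s,fy=s,interpolation=cv2.INTER_CUBIC)
c=np.clip(255*(c/255.)**.5,0,255).astype(np.uint8)
q=np.array([(.029,.018,0),(.029,-.018,0),(-.029,-.018,0),(-.029,.018,0)])
p=(.5771,-.0382,.262)
for z,col in((.088,(0,255,255)),(.148,(0,255,255)),(.1159,(255,0,255))):
    uv=((proj('scene',T(p,q+[0,0,z]))-o+.5)*s-.5); cv2.polylines(c,[np.round(uv*8).astype(int)],True,col,1,cv2.LINE_AA,3)
cv2.imwrite('pics/o4.png',c[:600])
```

```text
(no output)
```

View pics/o4.png

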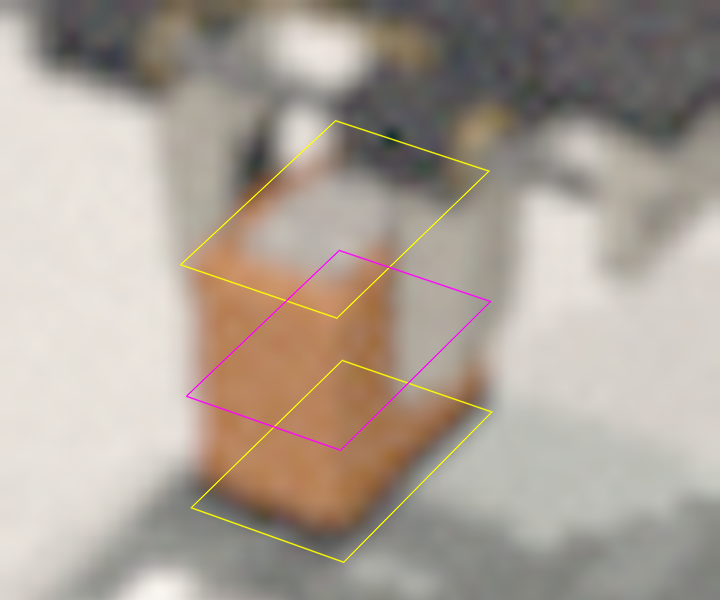

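The lit image agrees with prediction within about 1.5 mm (orange bottom corner ~ (320,525) in the 16x crop, with the black band just below it). Lowering.

```bash
python3 -m handwheel '[10,0,1,0,0,0,0.6, 20,0,1,0,0,0,0.6, 27,0,1,0,0,0,0.6, 32,0,1,0,0,0,0.6, 36,0,1,0,0,0,0.6,36,0,1,0,0,0,0.6,36,0,1,0,0,0,0.6]'
python3 - <<'E'
from pl import *
plan((.5765,-.0373,.0639),.262+np.pi/2);s=sensors.get_state();print(s['ft_force'],s['ft_torque'],s['grip_width'])
E
```

```text
time_s: 7.2
tcp_pos: [0.5762, -0.0369, 0.0788]
ee_rot: [-1.4, 1.074, 1.399]
ft_force: [-0.3, -0.8, -1.1]
grip_width: 0.0357
row [14.9 -0.2 -0.4] [ 0. -0.  0.] | now [ 0.5762 -0.0369  0.0788] R cols
 [[ 0.    -0.966 -0.259]
 [-0.    -0.259  0.966]
 [-1.    -0.    -0.   ]]
[-0.30502356 -0.78798309 -1.07337354] [0.04593349 0.00270825 0.05323611] 0.035695100958295256
```

```bash
python3 -m handwheel '[5,0,0,0,0,0,0.6, 10,0,0,0,0,0,0.6, 14,0,0,0,0,0,0.6, 15,0,0,0,0,0,0.6, 16,0,0,0,0,0,0.6,16,0,0,0,0,0,0.6]'
python3 - <<'E'
from pl import *
plan((.5765,-.0373,.0639),.262+np.pi/2);s=sensors.get_state();print(s['ft_force'],s['ft_torque'],s['grip_width'])
E
```

```text
time_s: 7.8
tcp_pos: [0.5761, -0.0369, 0.0638]
ee_rot: [-1.399, 1.073, 1.399]
ft_force: [-5.0, -0.1, 14.4]
grip_width: 0.036
row [-0.1 -0.2 -0.5] [-0.01  0.03  0.03] | now [ 0.5761 -0.0369  0.0638] R cols
 [[ 0.    -0.966 -0.259]
 [ 0.001 -0.259  0.966]
 [-1.    -0.001  0.   ]]
[-4.99988884 -0.06046193 14.38806197] [ 0.20441804  1.22081561 -0.02710676] 0.03602825504151624
```

```bash
python3 -m handwheel '[0,0,0,0,0,0,-0.5,0,0,0,0,0,0,-0.5,0,0,0,0,0,0,-0.5,0,0,0,0,0,0,-0.5]'
python3 -m handwheel '[-40,0,0,0,0,0,-0.5,-90,0,0,0,0,0,-0.5,-140,0,0,0,0,0,-0.5,-190,0,0,0,0,0,-0.5,-200,0,0,0,0,0,-0.5,-200,0,0,0,0,0,-0.5]'
python3 - <<'E'
from h import *
for n in('top','scene'):
    im=optics.camera(n)[:,:,::-1]; cv2.imwrite(f'pics/{n}3.png',im)
    c=im[140:240,190:310] if n=='top' else im[160:280,195:335]
    cv2.imwrite(f'pics/{n}3c.png',cv2.resize(c,None,fx=5,fy=5,interpolation=cv2.INTER_CUBIC))
print(sensors.get_state()['joints'])
E
```

```text
time_s: 8.2
tcp_pos: [0.5761, -0.0368, 0.0626]
ee_rot: [-1.4, 1.074, 1.4]
ft_force: [-0.1, -0.7, 0.8]
grip_width: 0.0632
time_s: 8.8
tcp_pos: [0.5772, -0.0369, 0.2647]
ee_rot: [-1.402, 1.07, 1.396]
ft_force: [0.2, 0.7, -1.5]
grip_width: 0.0692
[-0.31332705  0.33636202  0.38620596  1.6666624  -0.13566441  1.16689805
  1.9401067 ]
```

View pics/scene3c.png

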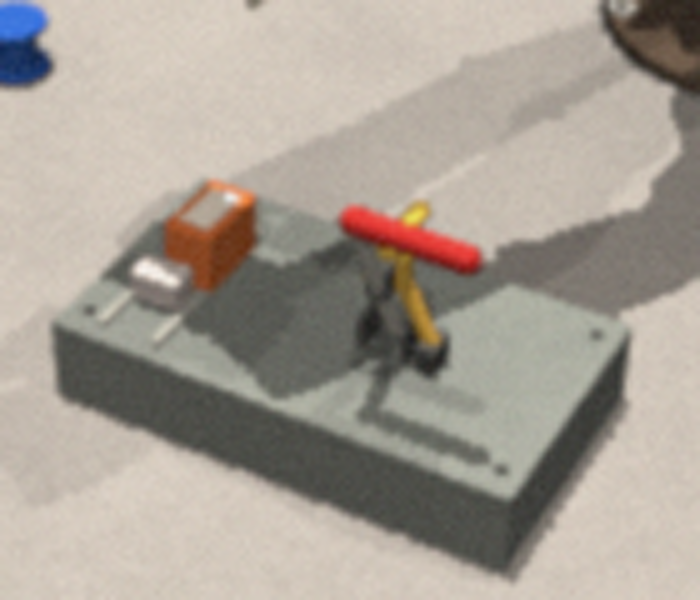

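The relay stands upright in the pocket behind the jaw (crop (210,235)), and the lever and catch are unchanged. Now the catch.

```bash
cat > tw.py <<'E'
from pl import *
TP=(.567,.0743,.262)
def W(x,y,z):
    c,s=np.cos(TP[2]),np.sin(TP[2]); return np.array([TP[0]+c*x-s*y,TP[1]+s*x+c*y,z])
def Tl(p):
    c,s=np.cos(TP[2]),np.sin(TP[2]); d=np.array(p)-[TP[0],TP[1],0]; return np.array([c*d[0]+s*d[1],-s*d[0]+c*d[1],d[2]])*1e3
E
python3 - <<'E'
from tw import *
plan(W(-.028,-.008,.265),.262+np.pi/2); plan(W(-.028,-.008,.113),.262+np.pi/2)
E
```

```text
row [ -3.6   7.4 101.3] [ 0.02  0.04 -0.1 ] | now [ 0.5754 -0.0366  0.2613] R cols
 [[-0.002 -0.966 -0.259]
 [ 0.    -0.259  0.966]
 [-1.     0.002  0.001]]
row [148.4   7.1 101.2] [ 0.02  0.04 -0.1 ] | now [ 0.5754 -0.0366  0.2613] R cols
 [[-0.002 -0.966 -0.259]
 [ 0.    -0.259  0.966]
 [-1.     0.002  0.001]]
```

View pics/top3c.png

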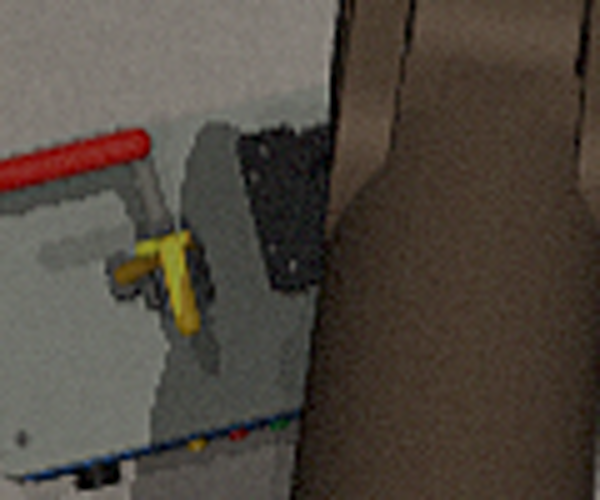

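```bash
python3 -m handwheel '[0,7,40,0,0,0,1, 0,7,80,0,0,0,1, 0,7,101,0,0,0,1, 0,7,101,0,0,0,1, 0,7,101,0,0,0,1, 0,7,101,0,0,0,1]' 20
python3 -m handwheel '[40,0,0,0,0,0,1, 80,0,0,0,0,0,1, 120,0,0,0,0,0,1, 146,0,0,0,0,0,1, 148,0,0,0,0,0,1, 148,0,0,0,0,0,1]'
python3 - <<'E'
from tw import *
plan(W(-.028,.03,.113),.262+np.pi/2);print(Tl(sensors.get_state()['tcp_pos']))
im=optics.camera('scene')[:,:,::-1]; cv2.imwrite('pics/s4.png',cv2.resize(im[160:280,195:335],None,fx=5,fy=5,interpolation=cv2.INTER_CUBIC))
E
```

```text
time_s: 9.5
tcp_pos: [0.543, 0.0575, 0.2616]
ee_rot: [-1.398, 1.077, 1.399]
ft_force: [-0.8, -0.2, -1.0]
grip_width: 0.0256
time_s: 10.1
tcp_pos: [0.5432, 0.0577, 0.1147]
ee_rot: [-1.398, 1.076, 1.399]
ft_force: [1.5, 0.5, 0.1]
grip_width: 0.0004
row [ 1.6  0.8 39.9] [-0.1  -0.03 -0.07] | now [0.5432 0.0577 0.1147] R cols
 [[-0.001 -0.966 -0.257]
 [-0.001 -0.257  0.966]
 [-1.     0.001 -0.001]]
[-27.25756357  -9.88856208 114.66062458]
```

View pics/s4.png

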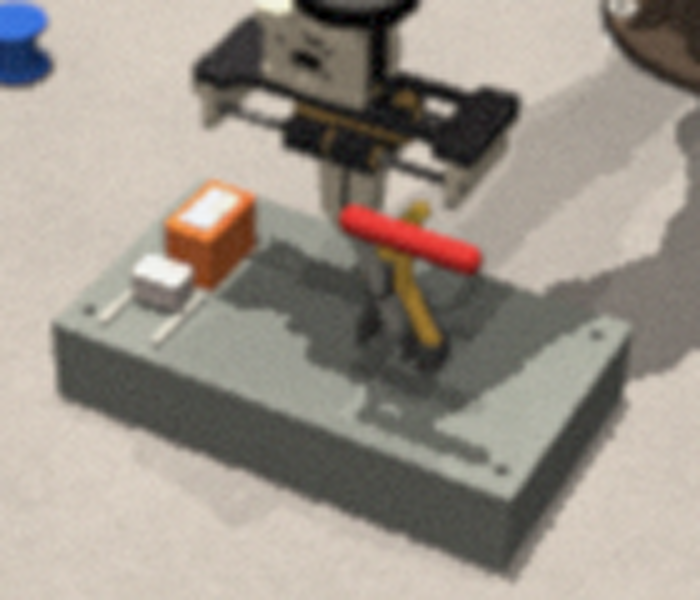

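```bash
python3 -m handwheel '[1,0,8,0,0,0,1, 2,0,16,0,0,0,1, 2,0,24,0,0,0,1, 2,0,32,0,0,0,1, 2,0,40,0,0,0,1, 2,0,48,0,0,0,1, 2,0,56,0,0,0,1, 2,0,64,0,0,0,1]'
python3 -m handwheel '[0,0,8,0,0,0,1, 0,0,16,0,0,0,1, 0,0,22,0,0,0,1, 0,0,28,0,0,0,1, 0,0,33,0,0,0,1, 0,0,33,0,0,0,1]'
python3 - <<'E'
from tw import *
print(Tl(sensors.get_state()['tcp_pos']),sensors.get_state()['ft_force'])
for n in('top','scene'):
    im=optics.camera(n)[:,:,::-1]
    c=im[140:240,190:310] if n=='top' else im[160:280,195:335]
    cv2.imwrite(f'pics/{n}5c.png',cv2.resize(c,None,fx=5,fy=5,interpolation=cv2.INTER_CUBIC))
E
```

```text
time_s: 10.95
tcp_pos: [0.5263, 0.1215, 0.1126]
ee_rot: [-1.4, 1.074, 1.4]
ft_force: [0.9, -0.6, -0.7]
grip_width: 0.0005
time_s: 11.55
tcp_pos: [0.5178, 0.1535, 0.1127]
ee_rot: [-1.4, 1.073, 1.401]
ft_force: [0.1, -0.2, -0.3]
grip_width: 0.0005
[-27.00564246  89.22570817 112.70349747] [ 0.07276227 -0.19804327 -0.28340133]
```

View pics/scene5c.png

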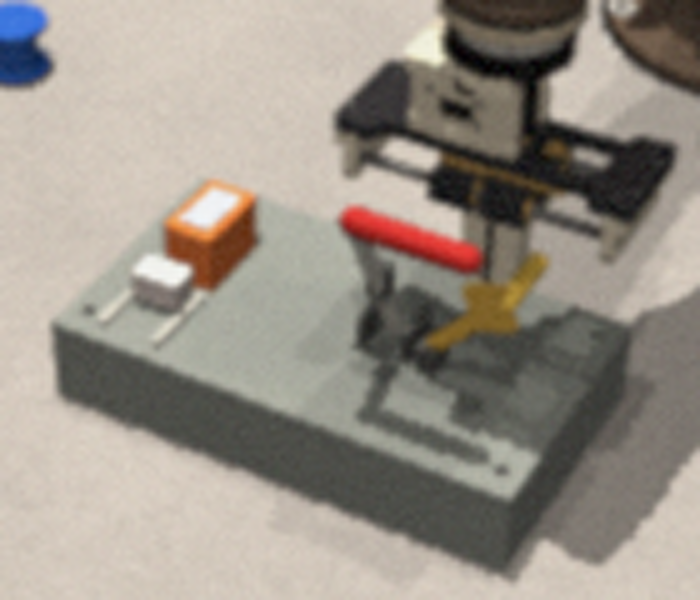

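The catch has been flipped well over to the left (tab at (540,270), arm to (430,345)). Pushing gently to find the stop.

```bash
python3 -m handwheel '[0,0,2,0,0,0,1, 0,0,4,0,0,0,1, 0,0,4,0,0,0,1]'; python3 -m handwheel '[0,0,2,0,0,0,1, 0,0,4,0,0,0,1, 0,0,4,0,0,0,1]';  python3 -m handwheel '[0,0,1.5,0,0,0,1, 0,0,3,0,0,0,1, 0,0,3,0,0,0,1]'
```

```text
time_s: 11.95
tcp_pos: [0.517, 0.1565, 0.1127]
ee_rot: [-1.4, 1.074, 1.4]
ft_force: [0.6, -0.6, -0.3]
grip_width: 0.0007
time_s: 12.25
tcp_pos: [0.5166, 0.158, 0.1127]
ee_rot: [-1.4, 1.076, 1.397]
ft_force: [2.9, -8.0, -0.9]
grip_width: 0.0005
time_s: 12.55
tcp_pos: [0.5165, 0.1583, 0.1128]
ee_rot: [-1.401, 1.079, 1.394]
ft_force: [4.5, -15.1, -0.1]
grip_width: 0.0006
```

Stop reached (15 N at the tab, no more travel). Backing off and raising.

```bash
python3 -m handwheel '[0,0,-15,0,0,0,1, 0,0,-30,0,0,0,1, -40,0,-30,0,0,0,1, -90,0,-30,0,0,0,1, -140,0,-30,0,0,0,1, -180,0,-30,0,0,0,1, -180,0,-30,0,0,0,1,-180,0,-30,0,0,0,1]'
python3 - <<'E'
from tw import *
s=sensors.get_state();print(Tl(s['tcp_pos']),s['joints'])
for n in('top','scene'):
    im=optics.camera(n)[:,:,::-1];cv2.imwrite(f'pics/{n}6.png',im)
    c=im[140:240,170:290] if n=='top' else im[160:280,195:335]
    cv2.imwrite(f'pics/{n}6c.png',cv2.resize(c,None,fx=5,fy=5,interpolation=cv2.INTER_CUBIC))
plan(W(.0565,.079,.29),.262)
E
```

```text
time_s: 13.35
tcp_pos: [0.5234, 0.1341, 0.2936]
ee_rot: [-1.4, 1.071, 1.399]
ft_force: [-0.4, 0.3, -0.3]
grip_width: 0.0003
[-26.66341689  69.03482486 293.61451634] [-0.62533571  0.24386064  0.35000917  1.70221084 -0.08961359  1.20894591
  1.57964939]
row [  1.5 -84.2   9.8] [ 9.001e+01 -7.000e-02 -9.000e-02] | now [0.5223 0.1339 0.2916] R cols
 [[-0.002 -0.966 -0.259]
 [-0.    -0.259  0.966]
 [-1.     0.002  0.   ]]
```

View pics/scene6c.png

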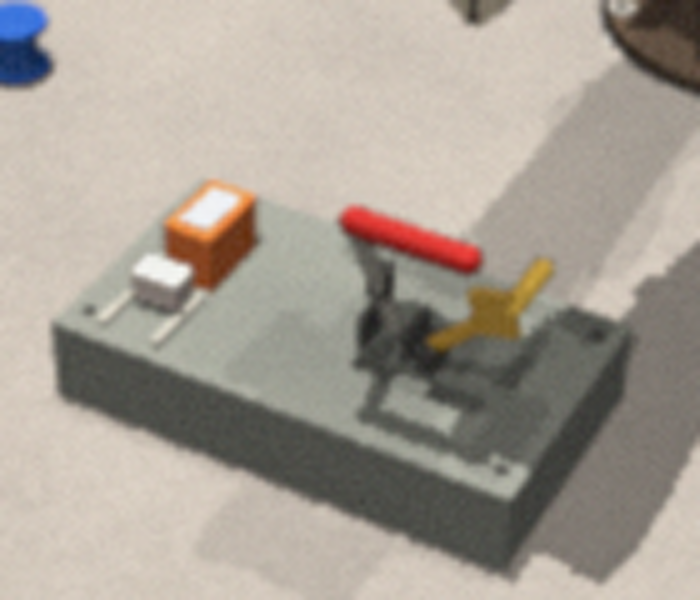

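View pics/top6c.png

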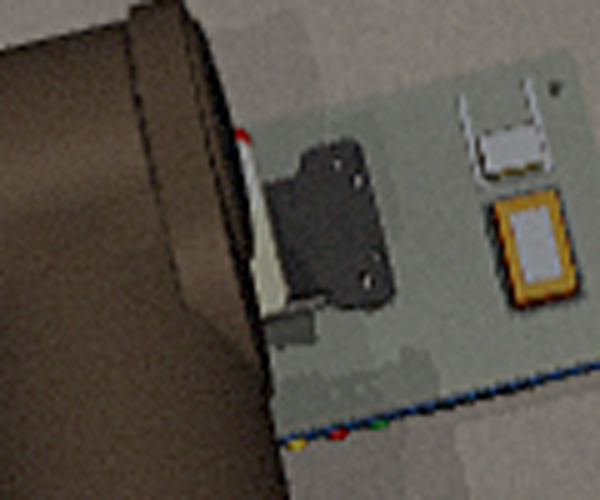

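The catch stays over (plate (493,310), tab tip (545,270)), and the relay sits squarely in the pocket in the top view at (540,245). Turning and moving above the handle.

```bash
python3 - <<'E'
from tw import *
print((proj('scene',[W(-.043,.117,.125),W(-.016,.117,.125)])-[195,160]+.5)*5-.5)
E
python3 -m handwheel '[0,-10,1,8.5,0,0,-1, 0,-20,2,17,0,0,-1, 0,-30,3,25.5,0,0,-1, 0,-40,4,34,0,0,-1, 0,-50,5,42.5,0,0,-1, 0,-60,6,51,0,0,-1, 0,-70,8,59.5,0,0,-1, 0,-84,10,68,0,0,-1, 0,-84,10,76.5,0,0,-1, 0,-84,10,85,0,0,-1]'
python3 -m handwheel '[0,0,0,5,0,0,-1, 0,0,0,5,0,0,-1, 0,0,0,5,0,0,-1]'
python3 - <<'E'
from tw import *
s=sensors.get_state();print(Tl(s['tcp_pos']),s['joints'],s['grip_width'])
im=optics.camera('scene')[:,:,::-1]
cv2.imwrite('pics/s7.png',cv2.resize(im[130:270,195:335],None,fx=5,fy=5,interpolation=cv2.INTER_CUBIC))
plan(W(.0565,.079,.173),.262)
E
```

```text
[[546.2894187  261.45040226]
 [527.59112616 285.60391228]]
time_s: 14.45
tcp_pos: [0.601, 0.1655, 0.2906]
ee_rot: [-0.27, 1.557, 0.269]
ft_force: [-0.5, 0.4, -0.1]
grip_width: 0.0761
time_s: 14.75
tcp_pos: [0.601, 0.1655, 0.2915]
ee_rot: [-0.209, 1.563, 0.207]
ft_force: [-1.0, 0.2, -0.6]
grip_width: 0.0914
[ 56.48655331  79.29935757 291.51624548] [-0.79884987  0.4357572   0.67177557  1.51644828 -0.27640366  1.28828119
  0.17007629] 0.09136814267117557
row [ 1.188e+02 -2.000e-01  1.000e-01] [ 0.15 -0.08  0.02] | now [0.6012 0.1655 0.2918] R cols
 [[-0.001 -0.262  0.965]
 [-0.001  0.965  0.262]
 [-1.    -0.    -0.001]]
```

View pics/s7.png

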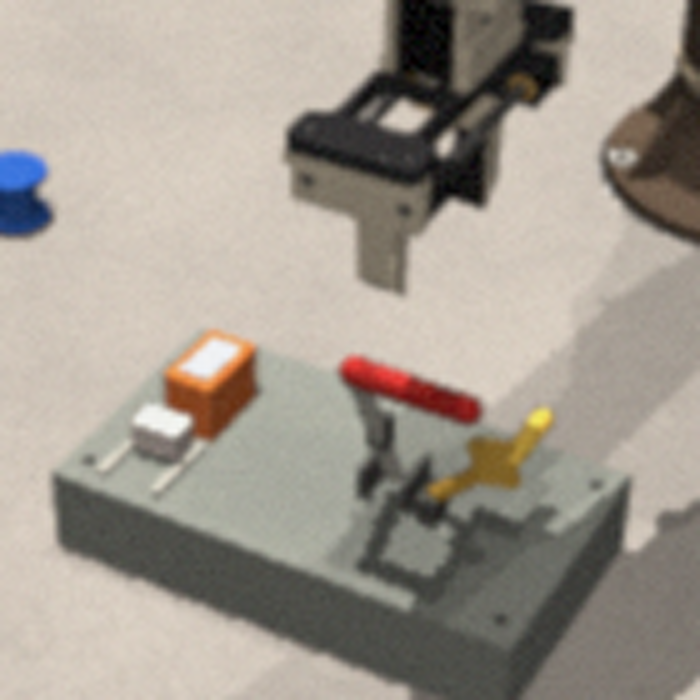

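Fully-over position matches (predicted tab tip (546,261), seen (545,268)). Lowering onto the handle and gripping.

```bash
python3 -m handwheel '[40,0,0,0,0,0,-1, 75,0,0,0,0,0,-1, 100,0,0,0,0,0,-1, 118,0,0,0,0,0,-1, 118,0,0,0,0,0,-1, 118,0,0,0,0,0,-1]'
python3 -m handwheel '[0,0,0,0,0,0,0.9,0,0,0,0,0,0,0.9,0,0,0,0,0,0,0.9,0,0,0,0,0,0,0.9,0,0,0,0,0,0,0.9,0,0,0,0,0,0,0.9,0,0,0,0,0,0,0.9,0,0,0,0,0,0,0.9]' 30
python3 - <<'E'
from tw import *
s=sensors.get_state();print(Tl(s['tcp_pos']),s['joints'],s['grip_width'],s['ft_force'])
im=optics.camera('scene')[:,:,::-1]
cv2.imwrite('pics/s8.png',cv2.resize(im[130:270,195:335],None,fx=5,fy=5,interpolation=cv2.INTER_CUBIC))
E
```

```text
time_s: 15.4
tcp_pos: [0.6016, 0.1655, 0.175]
ee_rot: [-0.206, 1.561, 0.206]
ft_force: [-0.3, -0.2, 0.6]
grip_width: 0.0919
time_s: 16.2
tcp_pos: [0.6015, 0.1656, 0.1747]
ee_rot: [-0.206, 1.561, 0.206]
ft_force: [0.6, -0.7, -0.6]
grip_width: 0.0324
[ 56.9754099   79.27512551 174.71734443] [-0.76751766  0.52874338  0.62354594  1.67705099 -0.34674141  1.04861854
  0.22863178] 0.032443230642491494 [ 0.59580689 -0.70943571 -0.63311324]
```

View pics/s8.png

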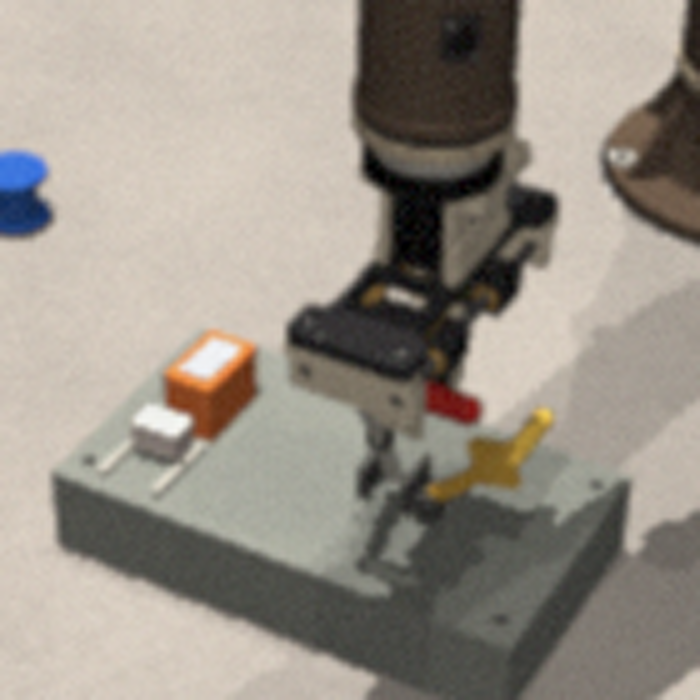

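```bash
python3 -m handwheel '[0,0,0,0,0,0,0.9,0,0,0,0,0,0,0.9,0,0,0,0,0,0,0.9,0,0,0,0,0,0,0.9]' 30
```

```text
time_s: 16.65
tcp_pos: [0.6027, 0.166, 0.1753]
ee_rot: [-0.206, 1.558, 0.206]
ft_force: [5.9, 0.9, 0.1]
grip_width: 0.017
```

Gripped (17–18 mm bar). Pulling along the arc.

```bash
python3 -m handwheel '[-2.7,0,-6,0,0,0,0.9, -5.1,0,-12,0,0,0,0.9, -7.1,0,-18,0,0,0,0.9, -8.8,0,-24.4,0,0,0,0.9, -10.2,0,-31,0,0,0,0.9, -11.4,0,-37,0,0,0,0.9]'
python3 - <<'E'
from tw import *
s=sensors.get_state();print(Tl(s['tcp_pos']),s['grip_width'],s['ft_force'],s['ft_torque'])
E
```

```text
time_s: 17.25
tcp_pos: [0.5689, 0.157, 0.1881]
ee_rot: [-0.205, 1.553, 0.207]
ft_force: [9.1, 2.8, 6.0]
grip_width: 0.0171
[ 23.31060552  79.4028517  188.14445094] 0.01709446406165431 [9.14387208 2.77892646 6.01541004] [ 0.74507318 -2.29784341 -0.03383574]
```

```bash
python3 -m handwheel '[-0.8,0,-6.5,0,0,0,0.9, -1.3,0,-13,0,0,0,0.9, -1.5,0,-19.5,0,0,0,0.9, -1.3,0,-26,0,0,0,0.9, -0.8,0,-32.5,0,0,0,0.9, 0,0,-38.8,0,0,0,0.9, 1.1,0,-45.2,0,0,0,0.9, 2.5,0,-51.6,0,0,0,0.9]'
python3 - <<'E'
from tw import *
s=sensors.get_state();print(Tl(s['tcp_pos']),s['grip_width'],s['ft_force'],s['ft_torque'])
E
```

```text
time_s: 18.05
tcp_pos: [0.5193, 0.1441, 0.1856]
ee_rot: [-0.205, 1.553, 0.207]
ft_force: [7.5, 3.8, 5.9]
grip_width: 0.0172
[-27.99868907  79.7890481  185.63001634] 0.017158351764014472 [7.50050339 3.75436823 5.90206284] [ 0.95969316 -2.19402686  0.00707881]
```

```bash
python3 -m handwheel '[1.9,0,-6.2,0,0,0,0.9, 3.9,0,-12.4,0,0,0,0.9, 6.2,0,-18.4,0,0,0,0.9, 8.9,0,-24.3,0,0,0,0.9, 8.9,0,-24.3,0,0,0,0.9, 8.9,0,-24.3,0,0,0,0.9]'
python3 - <<'E'
from tw import *
s=sensors.get_state();print(Tl(s['tcp_pos']),s['grip_width'],s['ft_force'],s['ft_torque'])
E
```

```text
time_s: 18.65
tcp_pos: [0.4955, 0.1379, 0.1765]
ee_rot: [-0.205, 1.554, 0.208]
ft_force: [8.1, 4.9, 7.6]
grip_width: 0.0173
[-52.57678859  79.97771137 176.49570917] 0.017288445701903965 [8.058106   4.90350717 7.63024853] [ 0.95097202 -1.76761216  0.00532102]
```

```bash
python3 -m handwheel '[1,0,-2,0,0,0,0.9, 2,0,-4,0,0,0,0.9, 2,0,-4,0,0,0,0.9]'; python3 -m handwheel '[0.5,0,-1,0,0,0,0.9, 1,0,-2,0,0,0,0.9, 1,0,-2,0,0,0,0.9]'
python3 - <<'E'
from tw import *
s=sensors.get_state();print(Tl(s['tcp_pos']),s['grip_width'],s['ft_force'],s['ft_torque'])
E
```

```text
time_s: 18.95
tcp_pos: [0.4945, 0.1377, 0.1759]
ee_rot: [-0.204, 1.548, 0.208]
ft_force: [12.2, 6.4, 11.8]
grip_width: 0.017
time_s: 19.25
tcp_pos: [0.4944, 0.1377, 0.1758]
ee_rot: [-0.203, 1.544, 0.209]
ft_force: [16.4, 6.2, 15.1]
grip_width: 0.0174
[-53.66944217  80.01409897 175.83341081] 0.01742630415795696 [16.43692264  6.23863692 15.11791886] [ 1.55681985 -3.67596958  0.03510936]
```

Run:
```python
from tw import *
for n in('top','scene'):
    im=optics.camera(n)[:,:,::-1];cv2.imwrite(f'pics/{n}9.png',im)
    c=im[140:240,170:290] if n=='top' else im[130:270,185:325]
    cv2.imwrite(f'pics/{n}9c.png',cv2.resize(c,None,fx=5,fy=5,interpolation=cv2.INTER_CUBIC))
for l in('old_relay','spool','screwdriver'):
    print(l,[(np.round(np.array(d['position'])*[512,384],1),round(d['p'],2)) for d in finder.place_of(l,'top')[:2]])
s=sensors.get_state();print(s['time_s'],Tl(s['tcp_pos']),s['grip_width'],s['ft_force'])
```

```text
old_relay [(array([368.3, 181.2]), 0.79)]
spool [(array([384. , 227.2]), 0.83)]
screwdriver [(array([125.8, 223.6]), 0.86)]
19.5 [-53.66426857  80.01708761 175.82422113] 0.017265346033983532 [16.30427118  5.81075341 14.48598792]
```

View pics/scene9c.png

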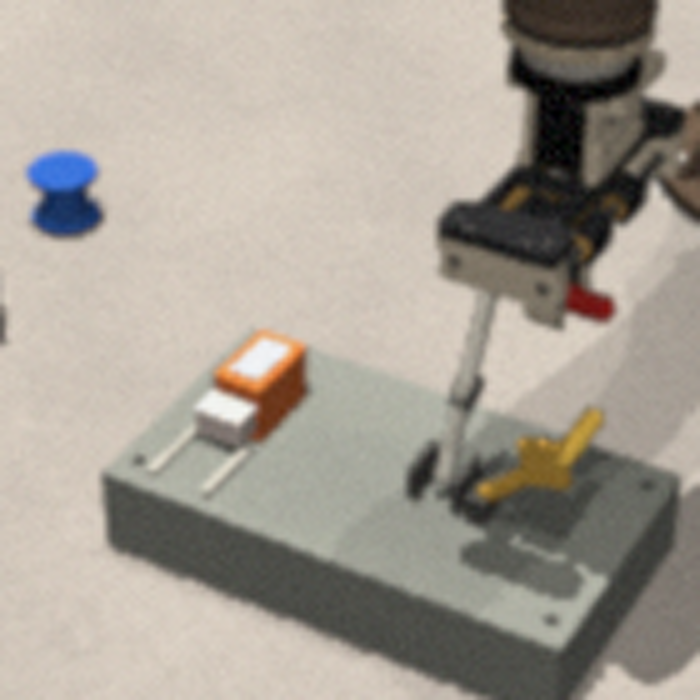

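View pics/top9.png

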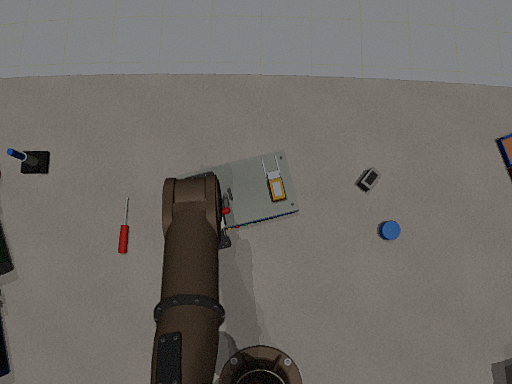

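```bash
python3 -c "
from rig import ctrl; print(ctrl.close_job())"
```

```text
the job is handed in; nothing more can be done
None
```

The job is done and handed in at about 19.5 s of the 69 s allowed, with the gripper still holding the lever at its front stop.

- **Relay:** it went upright onto the pocket floor (the fingers pressed down with about 14 N when it touched) and I let go of it. In the last picture it was still upright, with the contact jaw closed against it.
- **Catch:** I pushed it over until it stopped, where the reading rose to 15 N with no more travel. It stayed there after I backed off, within about 1.5 camera pixels of where it should be when fully over.
- **Lever:** I gripped the handle and pulled it along its arc until an extra 2 mm of commanded travel moved it only about 0.1 mm. The pull on the handle was then about 22 N, against 9 N of spring. The handle's height at the end matched its starting height within 0.5 mm, which fits the full 0.9 rad swing.
- **Other objects:** the grey relay, blue spool and screwdriver show at their starting places in the final top picture. The finder's spool reading shifted 2 to 3 pixels between pictures, but the spool itself shows at the same pixels, (390,230).

One small disagreement: the handle's path was centred about 2 mm further back than my measurement of the tester predicts. That is about the stated calibration error.

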